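# Clamp the bearing block and press its caps home

### The job

Crank the bench vise until its jaw holds the aluminium bearing block tight against the fixed jaw, and only then press both orange dust caps on top of the block fully home, so that their heads sit flat on it. Leave the block clamped and do not disturb the other things lying on the bench.

Things in the scene. Friction and masses are not known exactly. Their poses are not given: they have to be found in the camera images.
- vise: Low steel machine vise fixed to the bench, base 260 x 120 mm. Origin: centre of its underside. Its x runs along the screw from the crank end (-x) to the fixed jaw (+x), z up. Two rails, tops 85 mm above the bench, carry the block. Fixed jaw: black, x = 85 to 115 mm, 120 mm wide, top 122 mm above the bench. End plate at the crank: outer face x = -130 mm, top 80 mm up.
- jaw: Moving jaw, painted blue, 34 mm thick, 116 mm wide, 36 mm tall above the rails. Origin: middle of the lower edge of its clamping face, which looks to the vise's +x, 85 mm above the bench. It slides along the vise's +x as the crank is turned; about 11 to 16 mm of travel remain at the start before the block is tight.
- crank (a joint): Crank angle, rad. 0: arm straight up; it grows clockwise seen from the crank end (right-handed about the vise's +x: up, vise -y, down), closing the jaw 10 mm a turn. Starts at 0 to 3; tight at about 10. Turning takes 3 to 4 N at the handle; it stays where left (self-locking). With the block tight the handle stops hard: push on it there with 8 N or more.
- crank_grip (a point): Middle of the crank's red handle: a round bar 14 mm thick and 58 mm long, parallel to the vise's x axis, that spins freely on its pin. It circles at 42 mm radius about point screw_axis, from 26 to 110 mm above the bench. The crank arm is on the vise's side of it, its near face 31 mm from this point.
- screw_axis (a point): Centre of the circle of crank_grip, fixed to the vise, on the screw axis, 175 mm from the vise origin along its -x, 68 mm above the bench. Nothing is there: a point in the air.
- block: Loose aluminium bearing block standing on the vise rails between the jaws: 55 mm along the vise's x, 90 mm across, 46 mm high, 0.4 to 0.75 kg. Origin: centre of its underside. Its top is 131 mm above the bench; its axes are about those of the vise, turned up to 0.05 rad until it is clamped.
- cap_a (a joint): How far dust cap A stands proud of its seat, m: 0 is fully home, head flat on the block; at the start 5 to 9 mm. The cap slides straight down with a stiff fit of about 9 N, stops hard at its seat, and does not spring back. Press with about 15 to 25 N to be sure.
- cap_b (a joint): The same for dust cap B.
- cap_a_top (a point): Centre of the top of dust cap A: a flat orange head 27 mm across and 5 mm thick on a white stem, 24 mm from the block's middle towards the block's +y. When home its top is 5 mm above the block's top, 136 mm above the bench.
- cap_b_top (a point): The same for dust cap B, on the block's -y half.
- finished_block: Bystander: a loose finished block with both caps home, like the block in the vise, at the left of the bench. Origin: centre of its underside.
- spare_cap: Bystander: a spare dust cap lying head down beside the vise, 27 mm across, 19 mm high. Origin: centre of its underside.
- parallel_bar: Bystander: ground steel bar 90 x 12 x 22 mm beside the vise. Origin: centre of its underside.
- spanner: Bystander: steel spanner 170 mm long lying beyond the vise. Origin: its middle, underneath.
- screwdriver: Bystander: screwdriver 190 mm long with a green handle, at the right of the bench. Origin: its middle, underneath.
- tape_roll: Bystander: black roll of tape, 84 mm across, 25 mm high. Origin: centre of its underside.
- oil_can: Bystander: steel can 54 mm across, 120 mm high, at the right of the bench. Origin: centre of its underside.
Mind the look-alikes: they are no part of the job. What is shaped like the block but blue or brown is not meant.

How it is judged:
By the outcome, as a careful person would: the job done as asked, in the order asked, and still so for the second after the job is handed in, with the robot touching nothing.
It also fails if it takes over 72 s, if anything falls off the work surface, if the arm or the gripper's body presses on something with over 40 N, if the wrist force passes 120 N, or if a joint passes its speed limit or range.

### The arm

A 6-joint arm with a two-finger parallel gripper is mounted at the origin on the work surface. World frame = base frame: x ahead of the robot, y to its left, z up, the work surface at z = 0. Lengths are in m, angles in rad, forces in N, time in s.
With the tool pointing down it reaches from about 0.3 to 0.825 m from the base axis. Payload 5.4 kg.
Tool frame: the origin (TCP) lies on the centre line of the jaws, within the pads' length; the fingertips stand 25 mm ahead of it and the grasp point (between the pads) lies 6 mm ahead of it; z points along the fingers, y is the line along which they close (so a half turn about z gives the same grasp; the last joint's range is limited). The gripper opens to 92 mm and grips with 3 to 60 N. Pads are 20 mm wide; open, the fingers measure 128 mm over their backs; the gripper's body (75 mm by 189 mm) begins 69 mm behind the grasp point.
Start: joints at [-1.405, 0.158, 1.597, -0, 1.386, -0.21], TCP at [0.211, -0.535, 0.24] pointing down, gripper open.
Joint ranges: [-2.91, 2.91], [-0.94, 2.29], [0.18, 2.7], [-1.29, 4.43], [0.17, 2.64], [-3, 3]. Speed limits (rad/s): [2.57, 2.57, 3.14, 3.14, 3.14, 3.14].

### API

Orientations are given as [roll, pitch, yaw] about the fixed x, y, z axes, in that order (R = Rz(yaw) Ry(pitch) Rx(roll)).
In Python, from rig import ctrl, capture gives the robot as it stands.
- The arm moves only by the tool send_rows, never from a script. Its argument "moves" is a list that holds one entry, the list of rows, each a list of 7 numbers: the shift along the tool's x, y, z normalised to -1 to 1, where 1 is 0.1 m, then the turn, a rotation vector about the tool's x, y, z normalised to -1 to 1, where 1 is pi/4 rad, then the opening, from -1 (shut) to 1 (fully open). A call has 1 to 20 rows; each row is the pose to reach, as a shift and turn from the pose commanded when the call began, along the tool's axes at that moment; what a row does not reach only later rows make up. A row lasts 1/10 s, in which the tool goes at most 50 mm and 8.59 degrees, less where a joint would pass 70% of its speed; a pose out of reach is approached as far as the arm can. A call with a number of a shift or a turn outside -1 to 1 is refused whole. A call with a gripper value outside its range is refused whole. The fingers move at their own pace and stop on an object; "force" is the grip in N (left out, the last holds). Time passes only in rows, so rows that repeat a pose let the fingers close. It gives the time, the measured TCP pose, the force, the opening and the grip force at its end, in the units of the state.
- ctrl.get_obs(): the state, without advancing time (a new reading comes with each control period).
- capture(name): name is "side" or "top"; returns a dict with "frame" (480x640x3 uint8, blue, green, red), "fovy" (degrees; the focal length in pixels is half the picture's height over the tangent of half this angle, whatever the lens; pixels are square), "cx", "cy" (the principal point, pixels), "pose" (4x4, takes a point from camera to world coordinates). Camera axes: x right, y down, z forward; pixel columns grow to the right and rows downward; lengths in m; the calibration is good to about 2 mm. A picture is of the moment at which its call begins. There is no depth.
- ctrl.finish_job(): hands the job in; it is judged then, once.
The state is a dict: "time_s": time; "q": joint angles; "joint_velocities": joint speeds; "tau": joint torques, N m; "tool_pos": TCP position; "ee_rot": TCP orientation; "contact_force": force on the tool from outside, world axes, zero at the start; "wrist_torque": the same for the moment, N m; "opening": opening from 0.0 (shut) to 1.0 (fully open); "grasp_force": force on a finger pad.
Only numpy, scipy, OpenCV 4.12 (cv2) and the standard library are available. Lean on these libraries where they do the work, as an engineer would, in place of code of your own. Each camera call takes 0.05 s, during which the arm holds its last target. There are 200 camera calls.

## Working session

There is one attempt and no reset: what is moved stays moved. The work goes in short steps, Python scripts to look and compute and a tool call to move; the robot and the scene stay as the last step left them, time stands still between calls to the robot, and variables do not carry over. Pictures are saved under pics/ and viewed, at most 10 in all, crops included, and the job is handed in when it is done.

Besides the shell and the picture viewer there is one more tool, called after "Call:" as name(argument=value, ...), one argument or row to a line, values as JSON. send_rows: Moves the arm, as the interface text tells. Its arguments: {"type":"object","properties":{"moves":{"type":"array","items":{"type":"array","items":{"type":"array","items":{"type":"number","minimum":-1,"maximum":1}}}},"force":{"type":"number"}},"required":["moves"]}

```bash
ls; mkdir -p pics; python3 - <<'E'
from rig import ctrl,capture
import cv2,numpy as np
o=ctrl.get_obs();print({k:np.round(v,3).tolist() for k,v in o.items()})
for n in("side","top"):
    c=capture(n);cv2.imwrite(f"pics/{n}0.png",c["frame"]);print(n,c["fovy"],c["cx"],c["cy"],np.round(c["pose"],4).tolist())
E
```

```text
pics
{'time_s': 0.0, 'q': [-1.405, 0.159, 1.598, -0.0, 1.386, -0.21], 'joint_velocities': [-0.0, 0.001, 0.001, 0.001, -0.0, -0.0], 'tau': [-0.001, -38.558, -32.21, 0.07, 0.038, -0.0], 'tool_pos': [0.211, -0.534, 0.239], 'ee_rot': [-3.14, -0.0, 0.376], 'contact_force': [0.322, 0.957, -0.541], 'wrist_torque': [0.01, 0.025, -0.002], 'grasp_force': 0.0, 'opening': 0.999}
side 42.901290764606784 311.04376168078016 229.60895813465535 [[-0.9922, -0.0863, 0.0905, 0.3705], [-0.1245, 0.6145, -0.7791, 1.1177], [0.0117, -0.7842, -0.6204, 0.9986], [0.0, 0.0, 0.0, 1.0]]
top 45.61238347091568 332.8436766680822 238.51571910666252 [[0.0165, -0.9955, 0.093, 0.365], [-0.9994, -0.0191, -0.028, 0.0044], [0.0296, -0.0925, -0.9953, 1.387], [0.0, 0.0, 0.0, 1.0]]
```

View pics/side0.png

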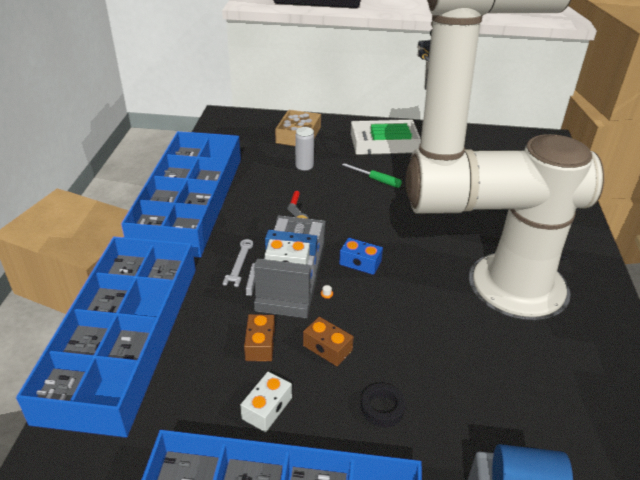

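View pics/top0.png

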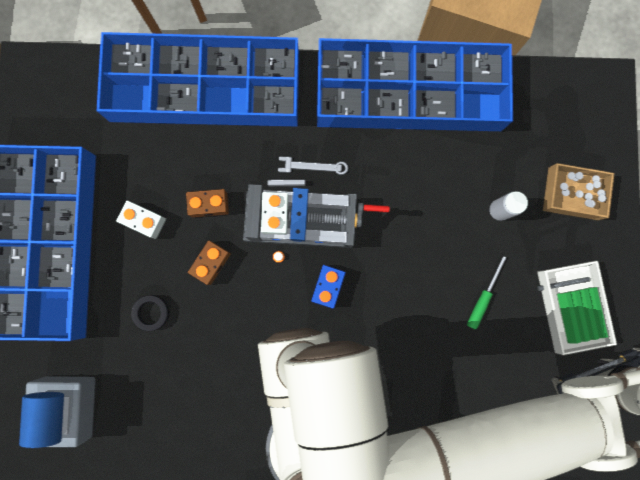

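The side view shows the vise at about (285,265) px. The top view shows it at about (300,215) px, with the fixed jaw on the left, the crank handle in red at (375,208), and the block's caps at (276,201) and (276,222). Things that could be the block:
- the white block in the vise at top (275,212): this is the one, because it stands between the jaws with its caps proud
- the white block at top (140,218): the finished bystander
- the brown blocks at (207,203) and (208,262): look-alikes
- the blue block at (328,286): a look-alike

I'll enlarge this area to confirm.

```bash
python3 - <<'E'
import cv2,numpy as np
t=cv2.imread("pics/top0.png")[165:265,225:425];s=cv2.imread("pics/side0.png")[180:330,220:400]
a=cv2.resize(t,(800,400),interpolation=cv2.INTER_CUBIC)
cv2.imwrite("pics/ct.png",a)
cv2.imwrite("pics/cs.png",cv2.resize(s,(720,600),interpolation=cv2.INTER_CUBIC))
E
```

```text
(no output)
```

View pics/ct.png

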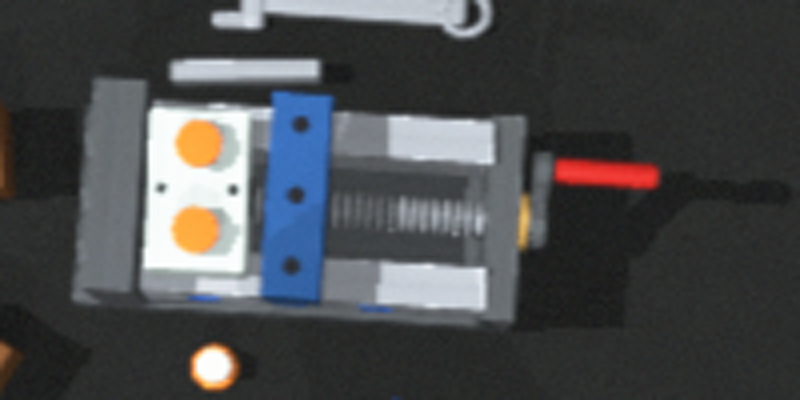

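View pics/cs.png

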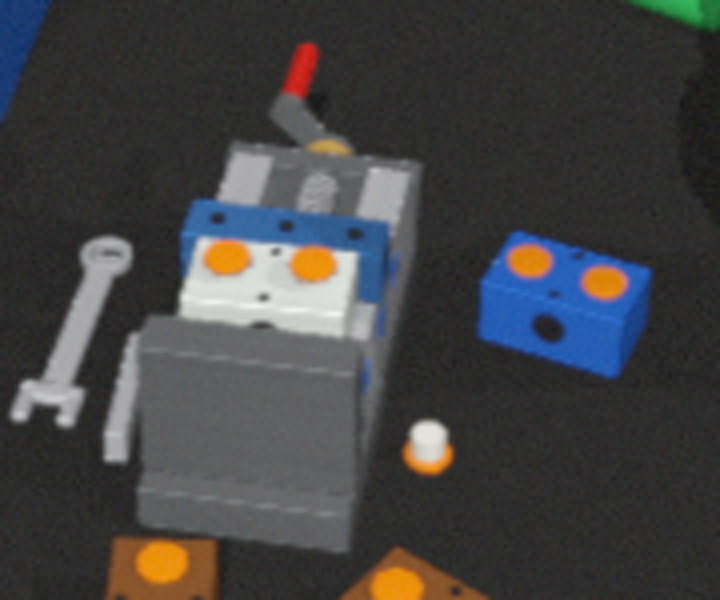

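The top crop shows white caps proud at crop (199,144) and (196,231), the blue jaw at (297,197), and the red handle at (607,173). The side crop shows the same caps at (227,257) and (313,264), and the handle at (300,71). So the white block in the vise is confirmed as the one meant. Vise +x is roughly world +y. Next I'll triangulate from colour centroids.

```bash
cat > h.py <<'E'
from rig import ctrl,capture
import cv2,numpy as np
from scipy.optimize import least_squares
ROI={"top":(225,165,425,265),"side":(220,180,400,330)}
def blobs(c,name,lo,hi,n,amin=8,roi=None):
    x0,y0,x1,y1=roi or ROI[name]
    h=cv2.cvtColor(c["frame"][y0:y1,x0:x1],cv2.COLOR_BGR2HSV)
    m=cv2.inRange(h,lo,hi)
    k,l,s,ce=cv2.connectedComponentsWithStats(m)
    i=[j for j in range(1,k) if s[j,4]>=amin]; i.sort(key=lambda j:-s[j,4])
    return [(ce[j]+[x0,y0],s[j].tolist()) for j in i[:n]]
def proj(c,P):
    T=np.linalg.inv(c["pose"]);p=np.atleast_2d(P)@T[:3,:3].T+T[:3,3]
    f=240/np.tan(np.radians(c["fovy"])/2)
    return p[:,:2]/p[:,2:]*f+[c["cx"],c["cy"]]
def tri(c1,u1,c2,u2):
    r=least_squares(lambda P:np.r_[(proj(c1,P)-u1).ravel(),(proj(c2,P)-u2).ravel()],[.5,.1,.1])
    return r.x,np.abs(r.fun).max()
RED=((0,150,80),(6,255,255)); ORG=((9,150,120),(22,255,255))
def vise(p,q):  # p=(x,y,yaw of vise x), q in vise m
    c,s=np.cos(p[2]),np.sin(p[2]);q=np.atleast_2d(q)
    return np.c_[p[0]+c*q[:,0]-s*q[:,1],p[1]+s*q[:,0]+c*q[:,1],q[:,2]]
E
python3 - <<'E'
from h import *
t,s=capture("top"),capture("side")
for nm,c in(("top",t),("side",s)):
    print(nm,"red",blobs(c,nm,*RED,2),"org",blobs(c,nm,*ORG,4))
rt,rs=blobs(t,"top",*RED,1)[0][0],blobs(s,"side",*RED,1)[0][0]
print("handle",tri(t,rt,s,rs))
ot=[(np.array(a)/4+[225,165]) for a in((199,144),(196,231))];os_=[np.array(a)/4+[220,180] for a in((227,257),(313,264))]
for a,b in zip(ot,os_):print("cap crop-picked",tri(t,a,s,b))
# vise fit
T=[((94,79),(115,-60,122)),((147,81),(85,-60,122)),((76,300),(115,60,122)),((526,116),(-130,-60,80)),((517,322),(-130,60,80))]
S=[((148,318),(115,-60,122)),((362,345),(115,60,122)),((420,160),(-130,60,80)),((232,144),(-130,-60,80))]
def res(p,raw=False):
    r=[proj(t,vise(p,np.array(m)/1e3))[0]-(np.array(u)/4+[225,165]) for u,m in T]+[proj(s,vise(p,np.array(m)/1e3))[0]-(np.array(u)/4+[220,180]) for u,m in S]
    return np.array(r) if raw else np.ravel(r)
r=least_squares(res,[.45,.05,1.57],loss="soft_l1");print("vise",r.x);print(np.round(res(r.x,1),1).tolist())
print("axis",vise(r.x,[-.175,0,.068]))
E
```

```text
top red [(array([376.29166667, 207.98214286]), [139, 39, 26, 9, 168])] org [(array([273.34408602, 222.        ]), [43, 52, 11, 11, 93]), (array([274.27272727, 200.5       ]), [44, 31, 11, 10, 88]), (array([278.5       , 259.90909091]), [48, 91, 12, 7, 22])]
side red [(array([294.88888889, 196.87654321]), [70, 11, 10, 13, 81])] org [(array([260.22535211, 321.81408451]), [28, 135, 25, 15, 355]), (array([321.18181818, 325.13181818]), [86, 137, 35, 13, 220]), (array([297.82191781, 245.45205479]), [73, 62, 11, 8, 73]), (array([276.13235294, 243.79411765]), [51, 60, 11, 8, 68])]
handle (array([ 0.55684202, -0.12913769,  0.10629392]), np.float64(0.29602545130649105))
cap crop-picked (array([0.56340152, 0.09888278, 0.13770324]), np.float64(0.4493835022769588))
cap crop-picked (array([0.51525502, 0.09921702, 0.13849458]), np.float64(0.5779739295019795))
vise [0.53650296 0.04646145 1.5425851 ]
[[-0.1, 0.3], [0.1, 0.4], [1.2, -1.6], [-0.2, -0.4], [-0.0, -0.4], [-1.1, 6.9], [0.7, 6.4], [1.0, -0.7], [0.4, -1.6]]
axis [[ 0.53156665 -0.12846891  0.068     ]]
```

The caps, handle and vise are consistent across both views. The handle is about 0.6 rad past the top. I mismatched two of my jaw-edge picks, so I'll refit with the inner edge before working out the grasp.

```bash
python3 - <<'E'
from h import *
t,s=capture("top"),capture("side")
T=[((94,79),(115,-60,122)),((147,81),(85,-60,122)),((526,116),(-130,-60,80)),((517,322),(-130,60,80))]
S=[((148,318),(85,-60,122)),((362,345),(85,60,122)),((420,160),(-130,60,80)),((232,144),(-130,-60,80))]
H=[((658,176),(-204,0)),((556,171),(-146,0))]
ht=np.array((607,173.))/4+[225,165];hs=np.array((294.9,197.3))
def res(p,raw=False):
    r=[proj(t,vise(p,np.array(m)/1e3))[0]-(np.array(u)/4+[225,165]) for u,m in T]+[proj(s,vise(p,np.array(m)/1e3))[0]-(np.array(u)/4+[220,180]) for u,m in S]
    g=vise(p,[-.175,-.042*np.sin(p[3]),.068+.042*np.cos(p[3])])
    r+=[proj(t,g)[0]-ht,proj(s,g)[0]-hs]
    return np.array(r) if raw else np.ravel(r)
r=least_squares(res,[.53,.05,1.54,.6],loss="soft_l1");p=r.x;print("vise",p);print(np.round(res(p,1),1).tolist())
g=vise(p,[-.175,-.042*np.sin(p[3]),.068+.042*np.cos(p[3])])[0]
print("axis",vise(p,[-.175,0,.068]),"grip",g)
o=ctrl.get_obs();R=cv2.Rodrigues(np.zeros(3))[0]
from scipy.spatial.transform import Rotation as Q
R=Q.from_euler("xyz",o["ee_rot"]);d=R.inv().apply(g+[0,0,.08]-o["tool_pos"])
tgt=Q.from_euler("xyz",[np.pi,0,p[2]]);print("shift/0.1",d/.1,"turn",(R.inv()*tgt).as_rotvec()/(np.pi/4))
E
```

```text
vise [0.53827343 0.04735739 1.53423376 0.6204655 ]
[[-0.2, -0.9], [-0.1, -0.6], [-0.3, -0.7], [-0.6, -0.7], [0.8, -2.1], [1.5, -2.5], [0.7, -0.4], [0.2, -1.5], [-1.0, -0.0], [0.5, 1.1]]
axis [[ 0.53187641 -0.12752565  0.068     ]] grip [ 0.55627947 -0.12841829  0.10217153]
shift/0.1 [ 4.70267468 -2.51100841  0.57336939] turn [-6.65596426e-04 -7.24383672e-04 -1.47491312e+00]
```

Call:
send_rows(
  moves=[
    [[0.3, -0.15, 0, 0, 0, -0.19, 1], [0.7, -0.35, 0, 0, 0, -0.38, 1], [1, -0.5, 0, 0, 0, -0.57, 1], [1, -0.5, 0, 0, 0, -0.76, 1], [1, -0.5, 0, 0, 0, -0.95, 1], [1, -0.5, 0, 0, 0, -1, 1]],
  ],
  force=15,
)

```text
time_s: 0.9
tool_pos: [0.286, -0.4513, 0.2396]
ee_rot: [-3.142, 0.0, 1.166]
contact_force: [-0.4, -0.7, -0.5]
opening: 1.002
grasp_force: 0.0
```

Call:
send_rows(
  moves=[
    [[0.3, 0.1, 0, 0, 0, -0.19, 1], [0.7, 0.2, 0, 0, 0, -0.38, 1], [1, 0.3, 0, 0, 0, -0.48, 1]],
  ],
)

```text
time_s: 1.2
tool_pos: [0.3538, -0.3704, 0.2396]
ee_rot: [3.141, -0.0, 1.543]
contact_force: [0.2, -0.5, 0.5]
opening: 1.002
grasp_force: 0.0
```

Call:
send_rows(
  moves=[
    [[0.35, 0.3, 0, 0, 0, 0, 1], [0.7, 0.6, 0, 0, 0, 0, 1], [1, 0.8, 0, 0, 0, 0, 1]],
  ],
)

```text
time_s: 1.5
tool_pos: [0.4376, -0.2727, 0.2397]
ee_rot: [3.141, -0.0, 1.539]
contact_force: [-0.2, -0.7, -0.8]
opening: 0.999
grasp_force: 0.0
```

Call:
send_rows(
  moves=[
    [[0.35, 0.3, 0, 0, 0, 0, 1], [0.7, 0.6, 0, 0, 0, 0, 1], [1, 0.8, 0, 0, 0, 0, 1], [1, 0.8, 0, 0, 0, 0, 1]],
  ],
)

```text
time_s: 1.9
tool_pos: [0.5212, -0.1738, 0.2395]
ee_rot: [3.141, -0.001, 1.543]
contact_force: [-0.6, -0.5, 0.9]
opening: 1.003
grasp_force: 0.0
```

Call:
send_rows(
  moves=[
    [[0.44, 0.34, 0, 0, 0, 0, 1], [0.44, 0.34, 0.4, 0, 0, 0, 1], [0.44, 0.34, 0.8, 0, 0, 0, 1], [0.44, 0.34, 0.9, 0, 0, 0, 1], [0.44, 0.34, 0.9, 0, 0, 0, 1]],
  ],
)

```text
time_s: 2.4
tool_pos: [0.5533, -0.1345, 0.148]
ee_rot: [-3.138, -0.001, 1.537]
contact_force: [0.5, -0.6, -0.2]
opening: 0.997
grasp_force: 0.0
```

```bash
python3 - <<'E'
from h import *
t,s=capture("top"),capture("side")
a=cv2.resize(t["frame"][150:270,260:460],(780,468),interpolation=cv2.INTER_CUBIC)
b=cv2.resize(s["frame"][130:250,220:370],(600,480),interpolation=cv2.INTER_CUBIC)
cv2.imwrite("pics/g1.png",cv2.resize(np.hstack([a,b[:468]]),(800,271),interpolation=cv2.INTER_AREA))
E
```

```text
(no output)
```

View pics/g1.png

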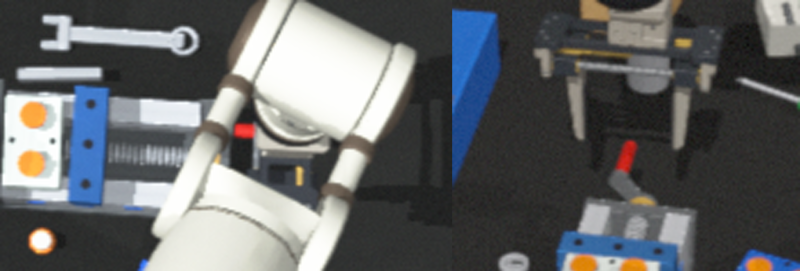

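The side half shows the red handle at about (627,157), lying between the two open fingers at (578,135) and (682,135). I'll descend 39 mm and grip it.

Call:
send_rows(
  moves=[
    [[0, 0, 0.2, 0, 0, 0, 1], [0, 0, 0.39, 0, 0, 0, 1], [0, 0, 0.39, 0, 0, 0, 0], [0, 0, 0.39, 0, 0, 0, -1], [0, 0, 0.39, 0, 0, 0, -1], [0, 0, 0.39, 0, 0, 0, -1], [0, 0, 0.39, 0, 0, 0, -1], [0, 0, 0.39, 0, 0, 0, -1], [0, 0, 0.39, 0, 0, 0, -1], [0, 0, 0.39, 0, 0, 0, -1]],
  ],
  force=15,
)

```text
time_s: 3.5
tool_pos: [0.5549, -0.1343, 0.1106]
ee_rot: [-3.142, -0.0, 1.538]
contact_force: [-0.3, -0.2, 0.0]
opening: 0.331
grasp_force: 0.0
```

Call:
send_rows(
  moves=[
    [[0, 0, 0, 0, 0, 0, -1], [0, 0, 0, 0, 0, 0, -1], [0, 0, 0, 0, 0, 0, -1], [0, 0, 0, 0, 0, 0, -1], [0, 0, 0, 0, 0, 0, -1], [0, 0, 0, 0, 0, 0, -1]],
  ],
)

```text
time_s: 4.1
tool_pos: [0.5564, -0.1345, 0.1115]
ee_rot: [3.138, 0.0, 1.538]
contact_force: [5.4, 1.0, 0.4]
opening: 0.147
grasp_force: 15.0
```

The handle is gripped: opening is 13.5 mm and grip force 15 N. Next I'll print the circle offsets.

```bash
python3 - <<'E'
import numpy as np
for t0 in (.64,):
    for t in np.arange(t0+.2,t0+3.21,.2):print(f"{t:.2f} {.42*(np.sin(t)-np.sin(t0)):.2f} {-.42*(np.cos(t)-np.cos(t0)):.2f}",end=" | ")
E
```

```text
0.84 0.06 0.06 | 1.04 0.11 0.12 | 1.24 0.15 0.20 | 1.44 0.17 0.28 | 1.64 0.17 0.37 | 1.84 0.15 0.45 | 2.04 0.12 0.53 | 2.24 0.08 0.60 | 2.44 0.02 0.66 | 2.64 -0.05 0.71 | 2.84 -0.13 0.74 | 3.04 -0.21 0.75 | 3.24 -0.29 0.75 | 3.44 -0.37 0.74 | 3.64 -0.45 0.71 | 3.84 -0.52 0.66 |
```

Call:
send_rows(
  moves=[
    [[0, 0.06, 0.06, 0, 0, 0, -1], [0, 0.11, 0.12, 0, 0, 0, -1], [0, 0.15, 0.2, 0, 0, 0, -1], [0, 0.17, 0.28, 0, 0, 0, -1], [0, 0.17, 0.37, 0, 0, 0, -1]],
  ],
)

```text
time_s: 4.6
tool_pos: [0.5739, -0.1352, 0.0743]
ee_rot: [3.137, 0.001, 1.538]
contact_force: [4.9, 1.2, 2.8]
opening: 0.149
grasp_force: 15.0
```

Call:
send_rows(
  moves=[
    [[0, -0.01, 0.08, 0, 0, 0, -1], [0, -0.04, 0.16, 0, 0, 0, -1], [0, -0.08, 0.23, 0, 0, 0, -1], [0, -0.14, 0.29, 0, 0, 0, -1], [0, -0.21, 0.34, 0, 0, 0, -1], [0, -0.29, 0.37, 0, 0, 0, -1], [0, -0.37, 0.38, 0, 0, 0, -1], [0, -0.45, 0.38, 0, 0, 0, -1], [0, -0.53, 0.37, 0, 0, 0, -1], [0, -0.61, 0.34, 0, 0, 0, -1], [0, -0.68, 0.29, 0, 0, 0, -1]],
  ],
)

```text
time_s: 5.7
tool_pos: [0.5047, -0.1322, 0.0454]
ee_rot: [3.138, -0.001, 1.537]
contact_force: [8.2, 5.4, 3.0]
opening: 0.142
grasp_force: 15.0
```

```bash
python3 - <<'E'
from h import *
t,s=capture("top"),capture("side")
for nm,c in(("top",t),("side",s)):print(nm,"red",blobs(c,nm,*RED,2,amin=4))
a=cv2.resize(t["frame"][150:270,230:410],(720,480),interpolation=cv2.INTER_CUBIC)
b=cv2.resize(s["frame"][150:270,220:370],(600,480),interpolation=cv2.INTER_CUBIC)
cv2.imwrite("pics/g2.png",cv2.resize(np.hstack([a,b]),(800,291),interpolation=cv2.INTER_AREA))
E
```

```text
top red [(array([362.61290323, 233.48387097]), [135, 66, 7, 6, 31])]
side red [(array([315.62962963, 215.85185185]), [93, 33, 6, 7, 27])]
```

View pics/g2.png

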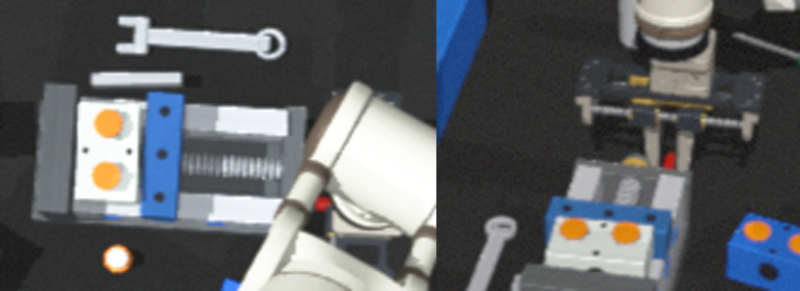

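The fingers still hold the handle (red at 670,162 in the side half), and the jaw has moved up to the block's edge. I'll continue the turn.

```bash
python3 - <<'E'
import numpy as np
for t0,t1 in ((3.84,7.84),(7.84,11.04)):
    for t in np.arange(t0+.2,t1+.01,.2):print(f"[0,{.42*(np.sin(t)-np.sin(t0)):.2f},{-.42*(np.cos(t)-np.cos(t0)):.2f}]",end=" ")
    print()
E
```

```text
[0,-0.06,-0.06] [0,-0.10,-0.13] [0,-0.13,-0.21] [0,-0.15,-0.29] [0,-0.15,-0.38] [0,-0.13,-0.46] [0,-0.09,-0.53] [0,-0.04,-0.60] [0,0.02,-0.66] [0,0.09,-0.70] [0,0.17,-0.73] [0,0.25,-0.74] [0,0.34,-0.74] [0,0.42,-0.72] [0,0.49,-0.68] [0,0.56,-0.63] [0,0.61,-0.56] [0,0.65,-0.49] [0,0.68,-0.41] [0,0.69,-0.33] 
[0,-0.01,0.08] [0,-0.03,0.16] [0,-0.07,0.24] [0,-0.12,0.30] [0,-0.19,0.36] [0,-0.26,0.40] [0,-0.34,0.42] [0,-0.43,0.43] [0,-0.51,0.42] [0,-0.59,0.39] [0,-0.66,0.35] [0,-0.73,0.29] [0,-0.78,0.23] [0,-0.81,0.15] [0,-0.83,0.07] [0,-0.84,-0.01]
```

Call:
send_rows(
  moves=[
    [[0, -0.06, -0.06, 0, 0, 0, -1], [0, -0.1, -0.13, 0, 0, 0, -1], [0, -0.13, -0.21, 0, 0, 0, -1], [0, -0.15, -0.29, 0, 0, 0, -1], [0, -0.15, -0.38, 0, 0, 0, -1], [0, -0.13, -0.46, 0, 0, 0, -1], [0, -0.09, -0.53, 0, 0, 0, -1], [0, -0.04, -0.6, 0, 0, 0, -1], [0, 0.02, -0.66, 0, 0, 0, -1], [0, 0.09, -0.7, 0, 0, 0, -1]],
  ],
  force=20,
)

```text
time_s: 6.8
tool_pos: [0.5102, -0.1323, 0.113]
ee_rot: [-3.135, -0.001, 1.539]
contact_force: [-3.5, 0.1, -2.0]
opening: 0.143
grasp_force: 20.0
```

Call:
send_rows(
  moves=[
    [[0, 0.08, -0.03, 0, 0, 0, -1], [0, 0.16, -0.04, 0, 0, 0, -1], [0, 0.25, -0.04, 0, 0, 0, -1], [0, 0.33, -0.02, 0, 0, 0, -1], [0, 0.4, 0.02, 0, 0, 0, -1], [0, 0.47, 0.07, 0, 0, 0, -1], [0, 0.52, 0.14, 0, 0, 0, -1], [0, 0.56, 0.21, 0, 0, 0, -1], [0, 0.59, 0.29, 0, 0, 0, -1], [0, 0.6, 0.37, 0, 0, 0, -1]],
  ],
)

```text
time_s: 7.8
tool_pos: [0.5741, -0.1352, 0.0773]
ee_rot: [3.139, 0.001, 1.538]
contact_force: [2.6, 1.7, 3.5]
opening: 0.144
grasp_force: 20.0
```

Call:
send_rows(
  moves=[
    [[0, -0.01, 0.08, 0, 0, 0, -1], [0, -0.03, 0.16, 0, 0, 0, -1], [0, -0.07, 0.24, 0, 0, 0, -1], [0, -0.12, 0.3, 0, 0, 0, -1], [0, -0.19, 0.36, 0, 0, 0, -1], [0, -0.26, 0.4, 0, 0, 0, -1], [0, -0.34, 0.42, 0, 0, 0, -1], [0, -0.34, 0.42, 0, 0, 0, -1]],
  ],
)

```text
time_s: 8.6
tool_pos: [0.5371, -0.1335, 0.0355]
ee_rot: [-3.139, -0.001, 1.538]
contact_force: [-0.7, 1.4, 6.2]
opening: 0.143
grasp_force: 20.0
```

Call:
send_rows(
  moves=[
    [[0, -0.04, 0.01, 0, 0, 0, -1], [0, -0.09, 0.01, 0, 0, 0, -1], [0, -0.13, 0.01, 0, 0, 0, -1], [0, -0.17, 0, 0, 0, 0, -1], [0, -0.17, 0, 0, 0, 0, -1]],
  ],
)

```text
time_s: 9.1
tool_pos: [0.5221, -0.1329, 0.0364]
ee_rot: [3.14, -0.0, 1.538]
contact_force: [3.6, 4.2, 8.4]
opening: 0.148
grasp_force: 20.0
```

Call:
send_rows(
  moves=[
    [[0, -0.04, -0.01, 0, 0, 0, -1], [0, -0.08, -0.03, 0, 0, 0, -1], [0, -0.08, -0.03, 0, 0, 0, -1]],
  ],
)

```text
time_s: 9.4
tool_pos: [0.5141, -0.1326, 0.0392]
ee_rot: [3.14, -0.001, 1.538]
contact_force: [4.1, 3.7, 6.0]
opening: 0.145
grasp_force: 20.0
```

Call:
send_rows(
  moves=[
    [[0, -0.04, -0.02, 0, 0, 0, -1], [0, -0.07, -0.04, 0, 0, 0, -1], [0, -0.07, -0.04, 0, 0, 0, -1]],
  ],
)

```text
time_s: 9.7
tool_pos: [0.5074, -0.1323, 0.0432]
ee_rot: [3.139, -0.001, 1.538]
contact_force: [4.2, 4.3, 5.3]
opening: 0.144
grasp_force: 20.0
```

Call:
send_rows(
  moves=[
    [[0, -0.04, -0.03, 0, 0, 0, -1], [0, -0.07, -0.06, 0, 0, 0, -1], [0, -0.07, -0.06, 0, 0, 0, -1]],
  ],
)

```text
time_s: 10.0
tool_pos: [0.501, -0.132, 0.049]
ee_rot: [3.137, -0.001, 1.537]
contact_force: [9.2, 4.3, 1.6]
opening: 0.141
grasp_force: 20.0
```

Call:
send_rows(
  moves=[
    [[0, -0.03, -0.03, 0, 0, 0, -1], [0, -0.05, -0.06, 0, 0, 0, -1], [0, -0.05, -0.06, 0, 0, 0, -1]],
  ],
)

```text
time_s: 10.3
tool_pos: [0.4967, -0.1319, 0.0546]
ee_rot: [3.135, -0.001, 1.537]
contact_force: [12.9, 3.6, -4.2]
opening: 0.146
grasp_force: 20.0
```

```bash
python3 - <<'E'
from h import *
t,s=capture("top"),capture("side")
for nm,c in(("top",t),("side",s)):print(nm,"red",blobs(c,nm,*RED,2,amin=4),"org",[b[0] for b in blobs(c,nm,*ORG,4)])
a=cv2.resize(t["frame"][170:260,235:370],(720,480),interpolation=cv2.INTER_CUBIC)
b=cv2.resize(s["frame"][160:280,230:350],(480,480),interpolation=cv2.INTER_CUBIC)
cv2.imwrite("pics/g3.png",cv2.resize(np.hstack([a,b]),(800,320),interpolation=cv2.INTER_AREA))
E
```

```text
top red [(array([362.86666667, 236.56666667]), [135, 69, 7, 6, 30])] org [array([272.29213483, 200.02247191]), array([270.55172414, 221.47126437]), array([278.  , 260.25])]
side red [(array([318.24390244, 215.2195122 ]), [96, 30, 5, 10, 41])] org [array([260.27855153, 321.8551532 ]), array([321.30275229, 325.19724771]), array([296.8028169 , 247.36619718]), array([275.40298507, 244.95522388])]
```

View pics/g3.png

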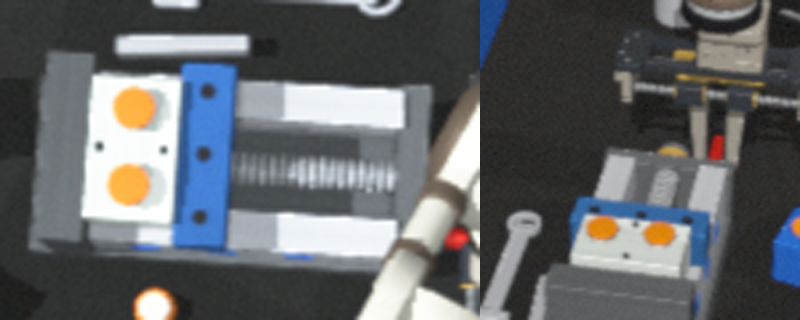

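The jaw is against the block and the block is against the fixed jaw, with no gaps at (88,150) or (182,150). I'll push on with a firmer grip until it stops hard.

Call:
send_rows(
  moves=[
    [[0, 0, 0, 0, 0, 0, -1], [0, 0, 0, 0, 0, 0, -1], [0, -0.01, -0.02, 0, 0, 0, -1], [0, -0.02, -0.03, 0, 0, 0, -1], [0, -0.02, -0.03, 0, 0, 0, -1]],
  ],
  force=40,
)

```text
time_s: 10.9
tool_pos: [0.4951, -0.1318, 0.0572]
ee_rot: [3.134, -0.001, 1.537]
contact_force: [16.7, 3.8, -10.1]
opening: 0.14
grasp_force: 40.0
```

Call:
send_rows(
  moves=[
    [[0, -0.01, -0.02, 0, 0, 0, -1], [0, -0.02, -0.03, 0, 0, 0, -1], [0, -0.02, -0.03, 0, 0, 0, -1]],
  ],
)

```text
time_s: 11.2
tool_pos: [0.4936, -0.1317, 0.0601]
ee_rot: [3.133, -0.001, 1.536]
contact_force: [18.2, 4.2, -12.0]
opening: 0.139
grasp_force: 40.0
```

Call:
send_rows(
  moves=[
    [[0, 0, -0.02, 0, 0, 0, -1], [0, 0, -0.03, 0, 0, 0, -1], [0, 0, -0.03, 0, 0, 0, -1], [0, 0, -0.03, 0, 0, 0, -1]],
  ],
)

```text
time_s: 11.6
tool_pos: [0.4927, -0.1316, 0.0623]
ee_rot: [3.135, -0.001, 1.537]
contact_force: [17.3, 2.7, -15.5]
opening: 0.142
grasp_force: 40.0
```

Call:
send_rows(
  moves=[
    [[0, 0, -0.02, 0, 0, 0, -1], [0, 0, -0.03, 0, 0, 0, -1], [0, 0, -0.03, 0, 0, 0, -1], [0, 0, -0.03, 0, 0, 0, -1]],
  ],
)

```text
time_s: 12.0
tool_pos: [0.4919, -0.1315, 0.0646]
ee_rot: [3.137, -0.001, 1.537]
contact_force: [17.7, 0.3, -17.3]
opening: 0.144
grasp_force: 40.0
```

```bash
python3 - <<'E'
from h import *
t,s=capture("top"),capture("side")
for nm,c in(("top",t),("side",s)):print(nm,"red",blobs(c,nm,*RED,2,amin=4),"org",[b[0] for b in blobs(c,nm,*ORG,4)])
E
```

```text
top red [(array([363.        , 238.34482759]), [135, 71, 7, 6, 29])] org [array([272.29213483, 200.02247191]), array([270.55172414, 221.47126437]), array([278.0952381 , 260.33333333])]
side red [(array([319.84482759, 213.94827586]), [97, 28, 6, 12, 58])] org [array([260.18156425, 321.86592179]), array([321.31336406, 325.23502304]), array([296.8028169 , 247.36619718]), array([275.4057971 , 245.07246377])]
```

Call:
send_rows(
  moves=[
    [[0, 0, -0.02, 0, 0, 0, -1], [0, 0.01, -0.04, 0, 0, 0, -1], [0, 0.01, -0.05, 0, 0, 0, -1], [0, 0.01, -0.05, 0, 0, 0, -1]],
  ],
)

```text
time_s: 12.5
tool_pos: [0.4911, -0.1314, 0.0681]
ee_rot: [3.141, -0.001, 1.537]
contact_force: [14.6, -1.9, -22.7]
opening: 0.142
grasp_force: 40.0
```

```bash
python3 - <<'E'
from h import *
t,s=capture("top"),capture("side")
for nm,c in(("top",t),("side",s)):print(nm,"red",blobs(c,nm,*RED,2,amin=4),"org",[b[0] for b in blobs(c,nm,*ORG,4)])
E
```

```text
top red [(array([363.3       , 238.23333333]), [136, 71, 6, 6, 30])] org [array([272.29213483, 200.02247191]), array([270.5, 221.5]), array([278.  , 260.25])]
side red [(array([320.2       , 213.38461538]), [97, 27, 7, 13, 65])] org [array([260.18715084, 321.86871508]), array([321.25688073, 325.23853211]), array([296.875     , 247.34722222]), array([275.48529412, 245.07352941])]
```

22.7 N of tangential push now barely moves the handle, and the block's caps haven't shifted, so the vise is tight. I'll relax, release and lift.

Call:
send_rows(
  moves=[
    [[0, 0.02, 0.03, 0, 0, 0, -1], [0, 0.02, 0.03, 0, 0, 0, 0], [0, 0.02, 0.03, 0, 0, 0, 0], [0, 0.02, 0.03, 0, 0, 0, 0], [0, 0.02, 0.03, 0, 0, 0, 0], [0, 0.02, 0.03, 0, 0, 0, 0], [0, 0.02, -0.3, 0, 0, 0, 0], [0, 0.02, -0.7, 0, 0, 0, 0], [0, 0.02, -1, 0, 0, 0, 0]],
  ],
)

```text
time_s: 13.5
tool_pos: [0.4937, -0.1325, 0.1733]
ee_rot: [3.142, 0.001, 1.538]
contact_force: [-1.5, -0.1, 1.1]
opening: 0.498
grasp_force: 0.0
```

Call:
send_rows(
  moves=[
    [[0, 0, -0.4, 0, 0, 0, -1], [0, 0, -0.8, 0, 0, 0, -1], [0.4, 0.1, -0.8, 0, 0, 0, -1], [0.8, 0.2, -0.8, 0, 0, 0, -1], [1, 0.2, -0.8, 0, 0, 0, -1], [1, 0.2, -0.8, 0, 0, 0, -1], [1, 0.2, -0.8, 0, 0, 0, -1]],
  ],
)

```text
time_s: 14.2
tool_pos: [0.5167, -0.0333, 0.2512]
ee_rot: [-3.141, 0.001, 1.539]
contact_force: [0.5, -0.0, 0.9]
opening: 0.004
grasp_force: 0.0
```

```bash
python3 - <<'E'
from h import *
t,s=capture("top"),capture("side")
A=dict(top=[(273,221),(274,200)],side=[(297,246),(275,245)])
f={}
for nm,c in(("top",t),("side",s)):
    b=[x[0] for x in blobs(c,nm,*ORG,4)];print(nm,b)
    f[nm]=[min(b,key=lambda q:np.hypot(*(q-np.array(a)))) for a in A[nm]]
for i,n in enumerate("AB"):print(n,tri(t,f["top"][i],s,f["side"][i]))
o=ctrl.get_obs();print(o["tool_pos"],o["ee_rot"],o["opening"])
print("red",[(k,blobs(c,k,*RED,2,amin=4)) for k,c in(("top",t),("side",s))])
a=cv2.resize(t["frame"][160:270,235:400],(720,480),interpolation=cv2.INTER_CUBIC)
b=cv2.resize(s["frame"][160:280,230:350],(480,480),interpolation=cv2.INTER_CUBIC)
cv2.imwrite("pics/g4.png",cv2.resize(np.hstack([a,b]),(800,320),interpolation=cv2.INTER_AREA))
E
```

```text
top [array([272.22340426, 199.89361702]), array([270.65934066, 221.45054945])]
side [array([260.23055556, 321.90555556]), array([321.21559633, 325.21559633]), array([296.875     , 247.34722222]), array([275.47058824, 244.92647059])]
A (array([0.51750365, 0.10644185, 0.1404328 ]), np.float64(0.4689411194779325))
B (array([0.56532176, 0.10431586, 0.1400373 ]), np.float64(0.4257460902712751))
[ 0.51687219 -0.0340372   0.2513605 ] [-3.14097887e+00  3.95753407e-04  1.53711767e+00] 0.0071117334574955495
red [('top', [(array([378.31944444, 234.625     ]), [147, 67, 13, 6, 72])]), ('side', [(array([316.34285714, 216.17142857]), [93, 33, 7, 7, 35])])]
```

View pics/g4.png

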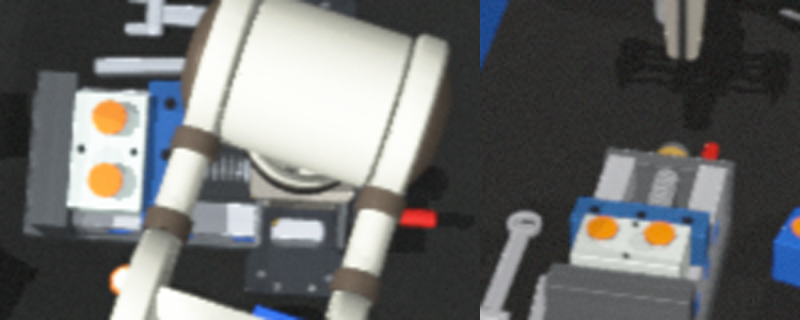

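```bash
python3 - <<'E'
from h import *
t=capture("top");s=capture("side");u=blobs(t,"top",*RED,1)[0][0];us=blobs(s,"side",*RED,1)[0][0]
p=[.53827,.04736,1.536]
for th in np.arange(9.8,11.3,.1):
    g=vise(p,[-.175,-.042*np.sin(th),.068+.042*np.cos(th)])
    e=vise(p,[-.204,-.042*np.sin(th),.068+.042*np.cos(th)])
    print(round(th,1),(proj(t,g)[0]-u).round(1),(proj(s,e)[0]-us).round(1))
x0,y0=300,190
m=cv2.inRange(cv2.cvtColor(s["frame"],cv2.COLOR_BGR2HSV),*RED)[190:240,290:340];ys,xs=np.nonzero(m);print("side red rows",ys.min()+190,ys.max()+190,xs.min()+290,xs.max()+290)
E
```

```text
9.8 [-6.7 -5.7] [-3.9  0.1]
9.9 [-6.7 -4.1] [-2.5 -0.3]
10.0 [-6.7 -2.7] [-1.1 -0.8]
10.1 [-6.7 -1.4] [ 0.2 -1.4]
10.2 [-6.6 -0.2] [ 1.4 -2.1]
10.3 [-6.6  0.8] [ 2.5 -2.9]
10.4 [-6.5  1.7] [ 3.5 -3.9]
10.5 [-6.4  2.5] [ 4.4 -4.9]
10.6 [-6.2  3.1] [ 5.1 -6. ]
10.7 [-6.1  3.6] [ 5.6 -7.1]
10.8 [-5.9  3.8] [ 6.1 -8.4]
10.9 [-5.8  3.9] [ 6.3 -9.6]
11.0 [-5.6  3.9] [  6.5 -10.9]
11.1 [-5.4  3.6] [  6.4 -12.3]
11.2 [-5.2  3.1] [  6.2 -13.6]
side red rows 213 219 313 319
```

The handle settled at about 10.15 rad, so it may have been dragged back slightly as I released. I'll push it again one-sidedly with the +x pad, fingers half open, so that nothing pulls it back.

Call:
send_rows(
  moves=[
    [[-0.4, -0.05, 0, 0, 0, 0, 0], [-0.8, -0.1, 0, 0, 0, 0, 0], [-1, -0.14, 0, 0, 0, 0, 0], [-1, -0.14, 0.4, 0, 0, 0, 0], [-1, -0.14, 0.8, 0, 0, 0, 0], [-1, -0.14, 1, 0, 0, 0, 0], [-1, -0.14, 1, 0, 0, 0, 0]],
  ],
  force=40,
)

```text
time_s: 15.1
tool_pos: [0.4972, -0.1322, 0.148]
ee_rot: [-3.135, -0.003, 1.537]
contact_force: [-0.6, -0.2, 0.3]
opening: 0.497
grasp_force: 0.0
```

Call:
send_rows(
  moves=[
    [[0, 0, 0.4, 0, 0, 0, 0], [0, 0, 0.8, 0, 0, 0, 0], [0, 0, 1, 0, 0, 0, 0], [0, -0.05, 1, 0, 0, 0, 0], [0, -0.08, 1, 0, 0, 0, 0], [0, -0.08, 1, 0, 0, 0, 0]],
  ],
)

```text
time_s: 15.7
tool_pos: [0.4931, -0.1333, 0.054]
ee_rot: [3.138, 0.002, 1.538]
contact_force: [-1.0, -0.1, 0.1]
opening: 0.499
grasp_force: 0.0
```

Call:
send_rows(
  moves=[
    [[0, 0, 0.08, 0, 0, 0, 0], [0, -0.03, 0.08, 0, 0, 0, 0], [0, -0.05, 0.08, 0, 0, 0, 0], [0, -0.07, 0.08, 0, 0, 0, 0], [0, -0.07, 0.08, 0, 0, 0, 0]],
  ],
)

```text
time_s: 16.2
tool_pos: [0.4879, -0.1324, 0.0452]
ee_rot: [3.134, 0.001, 1.537]
contact_force: [8.5, 3.1, -0.3]
opening: 0.497
grasp_force: 4.0
```

Call:
send_rows(
  moves=[
    [[0, -0.02, 0, 0, 0, 0, 0], [0, -0.04, 0, 0, 0, 0, 0], [0, -0.04, 0, 0, 0, 0, 0]],
  ],
)

```text
time_s: 16.5
tool_pos: [0.4858, -0.1324, 0.0462]
ee_rot: [3.13, 0.001, 1.537]
contact_force: [13.5, 5.4, -0.0]
opening: 0.502
grasp_force: 6.2
```

Call:
send_rows(
  moves=[
    [[0, -0.02, 0, 0, 0, 0, 0], [0, -0.04, 0, 0, 0, 0, 0], [0, -0.06, 0, 0, 0, 0, 0], [0, -0.06, 0, 0, 0, 0, 0], [0, -0.06, 0, 0, 0, 0, 0]],
  ],
)

```text
time_s: 17.0
tool_pos: [0.4828, -0.1324, 0.0476]
ee_rot: [3.123, 0.002, 1.536]
contact_force: [20.5, 7.6, 1.4]
opening: 0.498
grasp_force: 9.7
```

```bash
python3 - <<'E'
from h import *
t=capture("top");s=capture("side")
print(blobs(t,"top",*RED,1),blobs(s,"side",*RED,1))
E
```

```text
[] [(array([318. , 215.5]), [95, 32, 7, 8, 46])]
```

Call:
send_rows(
  moves=[
    [[0, -0.02, 0, 0, 0, 0, 0], [0, -0.04, 0, 0, 0, 0, 0], [0, -0.04, 0, 0, 0, 0, 0], [0, -0.04, 0, 0, 0, 0, 0]],
  ],
)

```text
time_s: 17.5
tool_pos: [0.481, -0.1324, 0.0487]
ee_rot: [3.118, 0.002, 1.536]
contact_force: [25.5, 9.5, 1.2]
opening: 0.499
grasp_force: 12.6
```

```bash
python3 - <<'E'
from h import *
t=capture("top");s=capture("side")
print(blobs(t,"top",*RED,1),blobs(s,"side",*RED,1))
E
```

```text
[] [(array([318.66666667, 215.37777778]), [96, 31, 7, 9, 45])]
```

Call:
send_rows(
  moves=[
    [[0, 0.1, 0, 0, 0, 0, 0], [0, 0.2, 0, 0, 0, 0, 0], [0, 0.2, -0.3, 0, 0, 0, 0], [0, 0.2, -0.7, 0, 0, 0, 0], [0, 0.2, -1, 0, 0, 0, 0]],
  ],
)

```text
time_s: 18.1
tool_pos: [0.4908, -0.1323, 0.1452]
ee_rot: [-3.141, 0.0, 1.538]
contact_force: [1.5, -0.6, 0.5]
opening: 0.499
grasp_force: 0.0
```

Call:
send_rows(
  moves=[
    [[0, 0, -0.4, 0, 0, 0, -1], [0, 0, -0.9, 0, 0, 0, -1], [0.4, 0.1, -0.9, 0, 0, 0, -1], [0.8, 0.15, -0.9, 0, 0, 0, -1], [1, 0.17, -0.9, 0, 0, 0, -1], [1, 0.17, -0.9, 0, 0, 0, -1]],
  ],
)

```text
time_s: 18.7
tool_pos: [0.5108, -0.0307, 0.2333]
ee_rot: [-3.14, -0.001, 1.542]
contact_force: [-0.1, -0.1, -0.2]
opening: 0.009
grasp_force: 0.0
```

```bash
python3 - <<'E'
from h import *
t=capture("top");s=capture("side")
print(blobs(t,"top",*RED,1),blobs(s,"side",*RED,1))
E
```

```text
[(array([377.65060241, 234.54216867]), [146, 66, 14, 8, 83])] [(array([316.325, 216.075]), [93, 33, 7, 7, 40])]
```

The handle springs back to the same place after a 25 N push, so that is the hard stop and the block is tight. Now I'll press cap A, at about (0.5175, 0.106).

Call:
send_rows(
  moves=[
    [[0.4, 0, 0, 0, 0, 0, -1], [0.8, 0.02, 0, 0, 0, 0, -1], [1, 0.02, 0, 0, 0, 0, -1]],
  ],
)

```text
time_s: 19.1
tool_pos: [0.5163, 0.0678, 0.2334]
ee_rot: [-3.141, -0.0, 1.538]
contact_force: [-0.1, -0.5, 0.9]
opening: 0.001
grasp_force: 0.0
```

Call:
send_rows(
  moves=[
    [[0.37, 0, 0, 0, 0, 0, -1], [0.37, 0, 0.3, 0, 0, 0, -1], [0.37, 0, 0.55, 0, 0, 0, -1], [0.37, 0, 0.55, 0, 0, 0, -1]],
  ],
)

```text
time_s: 19.5
tool_pos: [0.515, 0.1029, 0.1747]
ee_rot: [-3.133, 0.001, 1.537]
contact_force: [-0.4, 0.3, 0.1]
opening: 0.001
grasp_force: 0.0
```

Call:
send_rows(
  moves=[
    [[0, 0, 0.03, 0, 0, 0, -1], [0, 0, 0.06, 0, 0, 0, -1], [0, 0, 0.09, 0, 0, 0, -1], [0, 0, 0.12, 0, 0, 0, -1], [0, 0, 0.14, 0, 0, 0, -1], [0, 0, 0.14, 0, 0, 0, -1]],
  ],
)

```text
time_s: 20.1
tool_pos: [0.5185, 0.1036, 0.1663]
ee_rot: [3.139, 0.001, 1.538]
contact_force: [-2.1, -1.5, 5.7]
opening: 0.006
grasp_force: 3.0
```

Call:
send_rows(
  moves=[
    [[0, 0, 0.03, 0, 0, 0, -1], [0, 0, 0.06, 0, 0, 0, -1], [0, 0, 0.08, 0, 0, 0, -1], [0, 0, 0.08, 0, 0, 0, -1]],
  ],
)

```text
time_s: 20.5
tool_pos: [0.5186, 0.1036, 0.1612]
ee_rot: [3.14, 0.001, 1.539]
contact_force: [-10.9, -1.3, 23.8]
opening: 0.006
grasp_force: 11.6
```

Call:
send_rows(
  moves=[
    [[0, 0, 0.01, 0, 0, 0, -1], [0, 0, 0.02, 0, 0, 0, -1], [0, 0, 0.02, 0, 0, 0, -1]],
  ],
)

```text
time_s: 20.8
tool_pos: [0.5187, 0.1037, 0.1611]
ee_rot: [3.14, 0.001, 1.539]
contact_force: [-16.4, -2.1, 35.7]
opening: 0.002
grasp_force: 17.4
```

Call:
send_rows(
  moves=[
    [[0, 0, -0.1, 0, 0, 0, -1], [0, 0, -0.25, 0, 0, 0, -1], [0.01, 0.25, -0.25, 0, 0, 0, -1], [0.01, 0.47, -0.25, 0, 0, 0, -1], [0.01, 0.47, -0.15, 0, 0, 0, -1], [0.01, 0.47, -0.15, 0, 0, 0, -1]],
  ],
)

```text
time_s: 21.4
tool_pos: [0.564, 0.1034, 0.1683]
ee_rot: [-3.14, 0.0, 1.538]
contact_force: [-0.1, -0.4, 0.0]
opening: 0.005
grasp_force: 0.0
```

Cap A is home: it stopped hard with the tip at 0.136 m under 35 N. Now cap B.

Call:
send_rows(
  moves=[
    [[0, 0, 0.03, 0, 0, 0, -1], [0, 0, 0.06, 0, 0, 0, -1], [0, 0, 0.09, 0, 0, 0, -1], [0, 0, 0.09, 0, 0, 0, -1]],
  ],
)

```text
time_s: 21.8
tool_pos: [0.5638, 0.1035, 0.1615]
ee_rot: [-3.141, 0.0, 1.539]
contact_force: [-1.4, -0.1, 5.4]
opening: 0.005
grasp_force: 3.0
```

Call:
send_rows(
  moves=[
    [[0, 0, 0.03, 0, 0, 0, -1], [0, 0, 0.05, 0, 0, 0, -1], [0, 0, 0.05, 0, 0, 0, -1], [0, 0, 0.05, 0, 0, 0, -1]],
  ],
)

```text
time_s: 22.2
tool_pos: [0.564, 0.1035, 0.1611]
ee_rot: [-3.142, 0.001, 1.539]
contact_force: [-13.9, -0.8, 30.5]
opening: 0.003
grasp_force: 15.4
```

Cap B stops hard at the same height (0.1361 m) under 30 N. I'll retreat and verify.

Call:
send_rows(
  moves=[
    [[0, 0, -0.2, 0, 0, 0, -1], [0, 0, -0.6, 0, 0, 0, -1], [0, 0, -1, 0, 0, 0, -1], [-0.4, 0, -1, 0, 0, 0, -1], [-0.8, 0, -1, 0, 0, 0, -1], [-1, 0, -1, 0, 0, 0, -1]],
  ],
)

```text
time_s: 22.8
tool_pos: [0.5601, 0.0015, 0.2555]
ee_rot: [-3.141, 0.001, 1.537]
contact_force: [-0.1, 0.4, -0.4]
opening: 0.005
grasp_force: 0.0
```

Call:
send_rows(
  moves=[
    [[-0.4, 0, 0, 0, 0, 0, -1], [-0.8, 0, 0, 0, 0, 0, -1], [-1, 0, 0, 0, 0, 0, -1], [-1, 0, 0, 0, 0, 0, -1], [-1, 0, 0, 0, 0, 0, -1]],
  ],
)

```text
time_s: 23.3
tool_pos: [0.5573, -0.0958, 0.2552]
ee_rot: [-3.141, -0.001, 1.538]
contact_force: [-0.0, 0.8, 0.8]
opening: -0.0
grasp_force: 0.0
```

```bash
python3 - <<'E'
from h import *
t,s=capture("top"),capture("side")
A=dict(top=[(271,221),(272,200)],side=[(297,247),(275,245)])
f={}
for nm,c in(("top",t),("side",s)):
    b=[x[0] for x in blobs(c,nm,*ORG,5)]
    f[nm]=[min(b,key=lambda q:np.hypot(*(q-np.array(a)))) for a in A[nm]]
for i,n in enumerate("AB"):print(n,tri(t,f["top"][i],s,f["side"][i]))
print([blobs(c,k,*RED,1) for k,c in(("top",t),("side",s))])
a=cv2.resize(t["frame"][150:270,225:405],(720,480),interpolation=cv2.INTER_CUBIC)
b=cv2.resize(s["frame"][190:310,240:360],(480,480),interpolation=cv2.INTER_CUBIC)
cv2.imwrite("pics/g5.png",cv2.resize(np.hstack([a,b]),(800,320),interpolation=cv2.INTER_AREA))
E
```

```text
A (array([0.51740851, 0.10631588, 0.13243319]), np.float64(0.41847441526908824))
B (array([0.56531126, 0.10427275, 0.13260216]), np.float64(0.48790926358785214))
[[], [(array([316.24324324, 216.02702703]), [93, 33, 7, 7, 37])]]
```

View pics/g5.png

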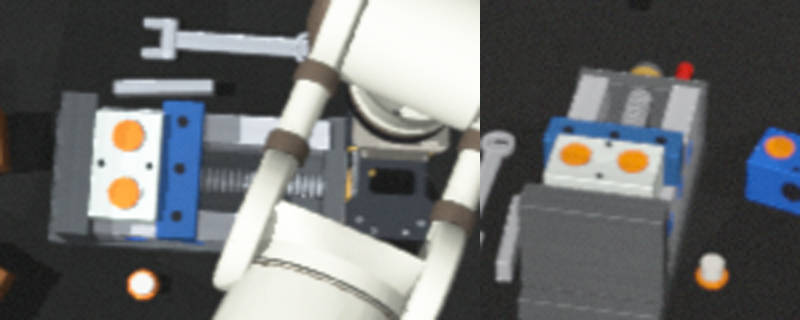

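The picture shows both caps flat (128,135 and 123,192), each about 7.5 mm lower than before. The block is held between the jaws, and the spare cap, bar and spanner haven't been disturbed. I'll hand the job in.

```bash
python3 -c "
from rig import ctrl
print(ctrl.finish_job())"
```

```text
the job is handed in; nothing more can be done
None
```

The block is clamped tight between the vise jaws, both orange caps were then pressed fully home, and the job was handed in after about 23 s of the 72 s allowed; no verdict was shown.

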